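# Raise the cutter spindle by one turn and lock it

## Robot

A 6-joint arm with a two-finger parallel gripper is mounted at the origin on the work surface. World frame = base frame: x ahead of the robot, y to its left, z up, the work surface at z = 0. Lengths are in m, angles in rad, forces in N, time in s.
With the tool pointing down it reaches from about 0.35 to 0.775 m from the base axis. Payload 7.3 kg.
Tool frame: the origin (TCP) lies midway between the tips of the shut fingers; the grasp point (between the pads) lies manip.pinch_z behind it (manip.pinch_z is the distance from the TCP to the grasp point, in m); z points along the fingers, y is the direction in which the jaws open and shut (so a half turn about z gives the same grasp; the last joint's range is limited). The gripper opens to 92 mm and grips with 3 to 60 N. Pads are 19 mm wide; open, the fingers measure 130 mm over their backs; the gripper's body (75 mm by 190 mm) begins 47 mm behind the grasp point.
Start: joints at [-1.384, 0.342, 1.524, -0, 1.275, -0.146], TCP at [0.172, -0.496, 0.227] pointing down, gripper open.
Joint ranges: [-2.53, 2.53], [-0.77, 2.02], [0.04, 2.7], [-1, 4.14], [0.28, 2.66], [-3.11, 3.11]. Speed limits (rad/s): [2.57, 2.57, 3.14, 3.14, 3.14, 3.14].

## Interface

Orientations are given as a rotation vector (axis times angle).
In Python, from rig import manip gives the robot as it stands. The module is installed in compiled form; this text tells all that it offers.
- The arm moves only by the shell command python3 -m crank 'ROWS' [FORCE]. ROWS is JSON, a list of rows, each an object with "rot": the turn, a rotation vector about the world's x, y, z in rad, a list of three; "offset": the shift along the world's x, y, z in mm, a list of three; "gripper": the opening, from 0 (shut) to 1 (fully open). In form: [{"rot": [rx, ry, rz], "offset": [dx, dy, dz], "gripper": gripper}, ...]. A call has 1 to 5 rows; each row shifts and turns the commanded pose from where the row before left it; what a row does not reach is not made up. A row lasts 1/12 s, in which the tool goes at most 41.7 mm and 7.16 degrees, less where a joint would pass 70% of its speed; a pose out of reach is approached as far as the arm can. A call is refused whole if a number of a shift passes 41.7 or a number of a turn 0.125, either way. A call with a gripper value outside its range is refused whole. The fingers move at their own pace and stop on an object; FORCE is the grip in N (left out, the last holds). Time passes only in rows, so rows that do not move let the fingers close. It gives the time, the measured TCP pose, the force and the opening at its end, in the units of the state.
- manip.read_state(): the state, without advancing time (a new reading comes with each control period).
- manip.snapshot(name): name is "side" or "top"; returns (picture, depth): 400x640x3 uint8, red, green, blue; 400x640 float32, m along the optical axis (not along the pixel's ray), 0 where there is no reading.
- manip.camera_info(name): a dict with "fovy" (degrees; the focal length in pixels is half the picture's height over the tangent of half this angle, whatever the lens; pixels are square), "cx", "cy" (the principal point, pixels), "D" ([k1, k2, p1, p2, k3] as OpenCV has them; the pictures are not rectified), "rvec" (rotation vector, rad) and "tvec" (3), from world to camera coordinates, as OpenCV has them. Camera axes: x right, y down, z forward; pixel columns grow to the right and rows downward; lengths in m; the calibration is good to about 2 mm. A picture is of the moment at which its call begins. camera_info takes no time and is no camera call.
- manip.hand_in(): hands the job in, once; it reports no verdict.
The state is a dict: "time_s": time; "qpos": joint angles; "qvel": joint speeds; "effort": joint torques, N m; "position": TCP position; "ee_rot": TCP orientation; "wrist_force": force on the tool from outside, world axes, zero at the start; "ft_torque": the same for the moment, N m; "finger_gap": finger opening in m.
Only numpy, scipy, OpenCV 4.12 (cv2) and the standard library are available. Lean on these libraries where they do the work, as an engineer would, in place of code of your own. Each camera call takes 0.05 s, during which the arm holds its last target. There are 200 camera calls.

## Task

Raise the spindle of the moulder by one step: with your fingertips push the hand wheel round by its upright handle, clockwise seen from above, through exactly one full turn, so that the handle stops in line with the brass pointer again, without turning it backwards or running well past. Only then push the lock lever by its knob, counter-clockwise seen from above, fully home against its stop. Push gently, do not grip anything, leave the cutter spindle untouched and everything else where it stands, and finish clear.

Things in the scene. Friction and masses are not known exactly. Their poses are not given: they have to be found in the camera images.
- wheel_stand: Round grey cast post (flange 104 mm across, 86 mm tall) that carries the horizontal aluminium hand wheel; fixed to the table, it may stand on either side. Origin on the wheel's vertical axis, at table height. Its own x axis points (horizontally) at the small brass pointer, which stands just outside the wheel's rim, 93 to 123 mm from the axis and up to 98 mm above the table.
- wheel (a joint): Turn of the hand wheel (rad): 0 at the start, growing as it turns clockwise seen from above; one turn is 6.283. At 0 and at one turn the upright handle stands in line with the pointer. It turns with light steady friction (about 3 N at the handle), stays where it is left, does not spring or coast, and has no stop at one turn. Each turn raises the cutter spindle beyond it by 8 mm.
- wheel_handle: Upright black handle on one spoke of the hand wheel, going round with it and free to spin on its own pin: round, 18 to 25 mm across, 56 mm tall, from 107 to 163 mm above the table. Origin in its middle (135 mm above the table), 74 mm from the wheel's axis. The aluminium rim (176 mm across outside) and spokes lie below it, their tops 105 mm above the table, the boss of the handle 107 mm, the hub's nut 113 mm.
- lock_stand: Slimmer round grey post (flange 92 mm across, 100 mm tall) that carries the lock lever; fixed to the table, on the other side. Origin on the lever's vertical pivot axis, at table height. A short bent steel stop pin stands up from it to 123 mm above the table, 45 mm from the axis.
- lock_lever (a joint): Swing of the lock lever (rad) about its vertical pivot: 0 at the start (free), growing counter-clockwise seen from above, to 1.2 (locked) where it rests against the stop pin. Light friction (about 1.5 N at the knob), stays where it is left.
- lever_knob: Upright black knob at the end of the flat steel lock lever, moving with it and free to spin on its own pin: round, 16 to 24 mm across, 44 mm tall, from 112 to 157 mm above the table. Origin in its middle (134.5 mm above the table), 83 mm from the pivot axis. The lever arm below it is 14 mm wide, its top 112 mm above the table; its hub's top is 124 mm above the table.
- spindle_ring: Flat steel ring 170 mm across set in the table beyond the two posts, with the cutter block and spindle standing in its centre, 115 mm across and up to 124 mm tall. Origin in its middle at table height. Not to be touched.
- wrench: Open-ended steel wrench 170 mm long, lying flat between the two posts. Loose; leave it alone.
- spacer: Steel spacer ring 48 mm across, 25 mm high, between the two posts. Loose; leave it alone.
- offcut: Plain wood offcut 130 x 50 x 27 mm, lying on the left. Loose; leave it alone.
- oil_bottle: Closed white bottle 56 mm across, 115 mm tall, standing on the right. Loose; leave it alone.
- brush: Bench brush lying on the right. Loose; leave it alone.
- tape_measure: Grey tape measure 62 x 34 x 60 mm, standing on the left. Loose; leave it alone.
- set_block: Stepped steel setting block 60 x 40 x 60 mm, at the left near the robot. Loose; leave it alone.
Things that resemble listed ones, but are neither listed nor needed, are in the scene too. Leave any green look-alike of the lock_stand alone.

How it is judged:
On the way, in this order (a step that is already met when the one before it is completed fails the run):
1. the wheel is on its way round, pushed by its handle (value of joint wheel between 1 and 5.8 rad and contact force between the fingers and wheel_handle above 0.3 N), for 0.1 s.
2. the wheel stands at exactly one turn, the lock lever still free (value of joint wheel between 6.1332 and 6.4332 rad and value of joint lock_lever below 0.35 rad and velocity of joint wheel between -0.1 and 0.1 rad/s), for 0.3 s.
3. the lock lever is being pushed by its knob (value of joint lock_lever above 0.1 rad and contact force between the fingers and lever_knob above 0.2 N), for 0.05 s.
4. the lock lever is home against its stop (value of joint lock_lever above 1.08 rad), for 0.2 s.
At the end, for the whole second after the job is handed in: The wheel has made one turn clockwise (6.283 rad within 0.15 rad, handle at the pointer) and the lock lever is home (at least 1.08 of 1.2 rad); both are left so (value of joint wheel between 6.1332 and 6.4332 rad and value of joint lock_lever above 1.08 rad); the robot touches nothing.
It fails at once if the wheel is run past one turn by more than 0.35 rad, or turned backwards from the start by more than 0.3 rad (value of joint wheel above 6.6332 rad or value of joint wheel below -0.3 rad).
It fails at once if the lever is swung towards locked before the wheel has made its turn (value of joint lock_lever above 0.35 rad and value of joint wheel below 6.1332 rad).
It fails at once if the handle or the knob is squeezed or forced with more than 35 N (contact force between the fingers and wheel_handle above 35 N or contact force between the fingers and lever_knob above 35 N).
It fails at once if the cutter spindle is touched (contact force between any of the arm, the fingers and spindle_ring above 1 N).
It fails at once if a bystander is moved more than 20 mm, lifted or carried (distance of any of wrench, spacer, offcut, oil_bottle, brush, tape_measure, set_block from where it was at the start of the episode above 0.02 m).
It also fails if it takes over 72 s, if anything falls off the work surface, if the arm or the gripper's body presses on something with over 40 N, if the wrist force passes 120 N, or if a joint passes its speed limit or range.

## Working session

There is one attempt and no reset: what is moved stays moved. The work goes in short steps, Python scripts to look and compute and a shell command to move; the robot and the scene stay as the last step left them, time stands still between calls to the robot, and variables do not carry over. Pictures are saved under pics/ and viewed, about 8 in all and at most 12, crops included, and the job is handed in when it is done.

```bash
mkdir -p pics; cat > h.py <<'E'
import numpy as np, cv2
from rig import manip
def snap(n,f=None):
    im,d=manip.snapshot(n)
    if f: cv2.imwrite('pics/'+f,im[:,:,::-1])
    return im,d
def cam(n):
    c=manip.camera_info(n); f=200/np.tan(np.radians(c['fovy'])/2)
    K=np.array([[f,0,c['cx']],[0,f,c['cy']],[0,0,1]]); R=cv2.Rodrigues(np.array(c['rvec'],float))[0]
    return K,np.array(c['D'],float),R,np.array(c['tvec'],float).ravel()
def plane(n,uv,z):
    K,D,R,t=cam(n); p=cv2.undistortPoints(np.array(uv,float).reshape(-1,1,2),K,D).reshape(-1,2)
    r=np.c_[p,np.ones(len(p))]@R; o=-R.T@t
    return o+r*((z-o[2])/r[:,2])[:,None]
def cloud(n,d):
    K,D,R,t=cam(n); h,w=d.shape
    uv=np.stack(np.meshgrid(np.arange(w),np.arange(h)),-1).reshape(-1,1,2).astype(float)
    p=cv2.undistortPoints(uv,K,D).reshape(-1,2)
    P=np.c_[p,np.ones(len(p))]*d.reshape(-1,1)
    return ((P-t)@R).reshape(h,w,3)
E
python3 - <<'E'
from h import *
for n in ('top','side'):
    im,d=snap(n,n+'0.png'); np.savez(n+'0.npz',im=im,d=d)
    K,D,R,t=cam(n); print(n,K[0,0],D,-R.T@t,R[2])
s=manip.read_state(); print(s, manip.pinch_z)
E
```

```text
top 479.93265661842054 [-0.10138668  0.          0.          0.          0.        ] [0.35849035 0.01626737 1.63721193] [ 0.12868407  0.00416981 -0.99167687]
side 484.83863223449816 [0.00890588 0.         0.         0.         0.        ] [0.43359308 0.73789402 1.04064283] [ 0.10139955 -0.61332625 -0.78329372]
{'time_s': 0.1, 'qpos': array([-1.38399283e+00,  3.42669905e-01,  1.52486631e+00, -5.93382336e-05,
        1.27542540e+00, -1.45985555e-01]), 'qvel': array([-1.42300129e-05, -2.07057920e-03, -3.35352331e-03,  1.20000469e-03,
       -1.82620448e-03,  6.20561716e-05]), 'effort': array([ 1.58597657e-03, -4.32004666e+01, -2.44694102e+01,  7.19038839e-02,
        5.26355475e-02, -3.66833603e-05]), 'position': array([ 0.17145277, -0.49584624,  0.22612498]), 'ee_rot': array([-3.09684891e+00, -5.20135247e-01,  1.32960593e-04]), 'wrist_force': array([-0.19649213,  0.43243363,  0.44453717]), 'ft_torque': array([-0.00530492,  0.00880979,  0.02736093]), 'finger_gap': 0.09181150993370878} 0.0188
```

View pics/top0.png

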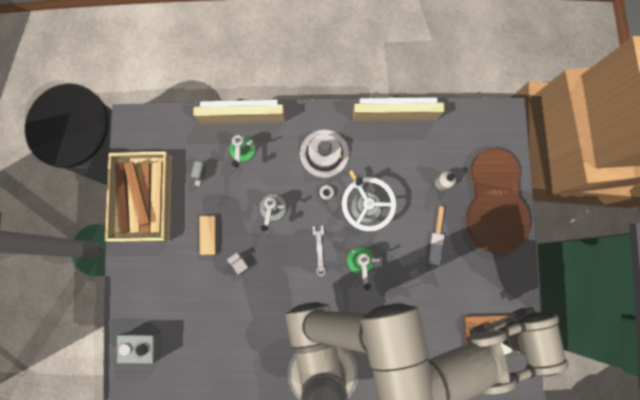

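View pics/side0.png

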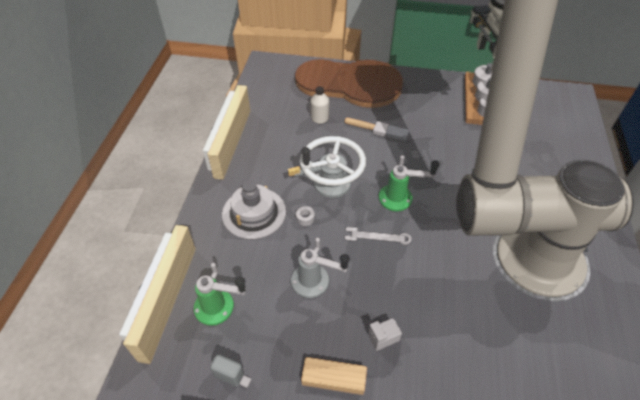

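The top view shows the wheel at about (369,204), with its handle and the brass pointer at about (355,178). The grey lock stand is at (272,207), its knob at (265,228). The side view shows the same parts: wheel (333,160), handle (306,156), lock (309,262), knob (345,262). The green stands are look-alikes.

```bash
python3 - <<'E'
from h import *
for n,wb,lb in (('top',(325,160,415,245),(245,180,300,245)),('side',(280,125,380,205),(280,230,365,300))):
    z=np.load(n+'0.npz'); im,d=z['im'],z['d']; C=cloud(n,d)
    print(n,'table z',np.median(C[300:330,180:220,2]) if n=='top' else np.median(C[300:340,430:470,2]))
    hsv=cv2.cvtColor(im,cv2.COLOR_RGB2HSV)
    for nm,b in (('W',wb),('L',lb)):
        P=C[b[1]:b[3],b[0]:b[2]].reshape(-1,3); I=im[b[1]:b[3],b[0]:b[2]].reshape(-1,3).astype(int); H=hsv[b[1]:b[3],b[0]:b[2]].reshape(-1,3)
        uv=np.stack(np.meshgrid(np.arange(b[0],b[2]),np.arange(b[1],b[3])),-1).reshape(-1,2)
        dark=(I.max(1)<60)&(P[:,2]>.115)&(P[:,2]<.18)
        if nm=='W':
            rim=(I.min(1)>130)&(P[:,2]>.085)&(P[:,2]<.115)
            hull=cv2.convexHull(P[rim][:,:2].astype(np.float32)); print('rim circ',rim.sum(),cv2.minEnclosingCircle(hull),cv2.fitEllipse(hull))
            m=np.zeros(im.shape[:2],np.uint8); m[uv[rim][:,1],uv[rim][:,0]]=1
            hp=cv2.convexHull(uv[rim].astype(np.float32)); q=plane(n,hp.reshape(-1,2),.1)
            print('rim ray fit',cv2.fitEllipse(q[:,:2].astype(np.float32)))
            br=(H[:,0]>12)&(H[:,0]<30)&(H[:,1]>110)&(H[:,2]>90)&(P[:,2]>.03)
            print('brass',br.sum(),np.median(P[br],0),P[br].min(0),P[br].max(0),uv[br].mean(0))
        print(nm,'dark',dark.sum(),np.median(P[dark],0) if dark.any() else '',uv[dark].mean(0),P[dark].min(0),P[dark].max(0))
        top=dark&(P[:,2]>np.percentile(P[dark][:,2],60)); print(' top',P[top].mean(0))
cr=cv2.resize(cv2.cvtColor(np.load('top0.npz')['im'][130:280,230:430],cv2.COLOR_RGB2BGR),None,fx=4,fy=4,interpolation=2); cv2.imwrite('pics/c0.png',cr)
E
```

```text
top table z -0.0007119098913883253
rim circ 1084 ((0.5543791055679321, -0.15789160132408142), 0.08972717076539993) ((0.5529918670654297, -0.1589207798242569), (0.17482642829418182, 0.1754230558872223), 103.82707214355469)
rim ray fit ((0.5526250004768372, -0.1586838811635971), (0.17459295690059662, 0.17548471689224243), 123.49330139160156)
brass 22 [ 0.64852942 -0.10762127  0.09790176] [ 0.63886087 -0.11737162  0.0897764 ] [ 0.65899362 -0.10065195  0.1024523 ] [352.27272727 175.04545455]<stdin>:18: RuntimeWarning: Mean of empty slice.
  ret = um.true_divide(
Traceback (most recent call last):
ValueError: zero-size array to reduction operation minimum which has no identity
```

```bash
cat > m.py <<'E'
from h import *
def tall(n,d,b,zl,zh):
    C=cloud(n,d); P=C[b[1]:b[3],b[0]:b[2]].reshape(-1,3); return P[(P[:,2]>zl)&(P[:,2]<zh)]
E
python3 - <<'E'
from m import *
for n,wb,lb in (('top',(325,160,415,245),(245,180,300,245)),('side',(280,125,380,205),(280,230,365,300))):
    z=np.load(n+'0.npz'); im,d=z['im'],z['d']; C=cloud(n,d)
    for nm,b in (('W',wb),('L',lb)):
        P=C[b[1]:b[3],b[0]:b[2]].reshape(-1,3); I=im[b[1]:b[3],b[0]:b[2]].reshape(-1,3).astype(int)
        for zl in (.117,.13,.15):
            m=(P[:,2]>zl)&(P[:,2]<.18); print(n,nm,zl,m.sum(),P[m].mean(0).round(4),P[m].min(0).round(4),P[m].max(0).round(4), I[m].mean(0).round())
        if n=='side' and nm=='W':
            rim=(I.min(1)>130)&(P[:,2]>.085)&(P[:,2]<.115); print(cv2.fitEllipse(cv2.convexHull(P[rim][:,:2].astype(np.float32))))
cr=cv2.resize(cv2.cvtColor(np.load('top0.npz')['im'][130:280,230:430],cv2.COLOR_RGB2BGR),None,fx=4,fy=4,interpolation=2); cv2.imwrite('pics/c0.png',cr)
E
```

```text
top W 0.117 58 [ 0.6138 -0.124   0.1531] [ 0.5466 -0.1578  0.1171] [ 0.6278 -0.1132  0.1676] [104. 103. 100.]
top W 0.13 50 [ 0.6167 -0.1233  0.1579] [ 0.6073 -0.1333  0.1312] [ 0.6278 -0.1132  0.1676] [89. 88. 85.]
top W 0.15 44 [ 0.6175 -0.1236  0.1606] [ 0.6073 -0.1333  0.1514] [ 0.6278 -0.1139  0.1676] [81. 80. 77.]
top L 0.117 96 [0.5179 0.1645 0.1348] [0.466  0.1135 0.1171] [0.5742 0.184  0.1624] [132. 127. 126.]
top L 0.13 41 [0.4753 0.1749 0.1535] [0.466  0.165  0.1468] [0.485  0.184  0.1624] [73. 71. 71.]
top L 0.15 32 [0.4748 0.1746 0.1549] [0.466 0.165 0.15 ] [0.4849 0.1836 0.1624] [69. 67. 67.]
side W 0.117 131 [ 0.6205 -0.116   0.1463] [ 0.6111 -0.1325  0.1178] [ 0.6325 -0.1082  0.1666] [80. 78. 77.]
side W 0.13 105 [ 0.6203 -0.1164  0.1517] [ 0.6111 -0.1325  0.1302] [ 0.6325 -0.1082  0.1666] [78. 76. 76.]
side W 0.15 63 [ 0.6212 -0.1176  0.1595] [ 0.6111 -0.1325  0.1512] [ 0.6325 -0.1082  0.1666] [83. 81. 80.]
((0.5661504864692688, -0.15010350942611694), (0.17003588378429413, 0.20302395522594452), 114.58563232421875)
side L 0.117 201 [0.5093 0.1721 0.1357] [0.4683 0.1155 0.117 ] [0.5763 0.1883 0.1589] [100.  97.  99.]
side L 0.13 102 [0.4789 0.1812 0.1493] [0.4683 0.1697 0.1305] [0.4902 0.1883 0.1589] [64. 63. 64.]
side L 0.15 60 [0.479  0.1792 0.1543] [0.4685 0.1697 0.1503] [0.4882 0.1876 0.1589] [64. 63. 65.]
```

View pics/c0.png

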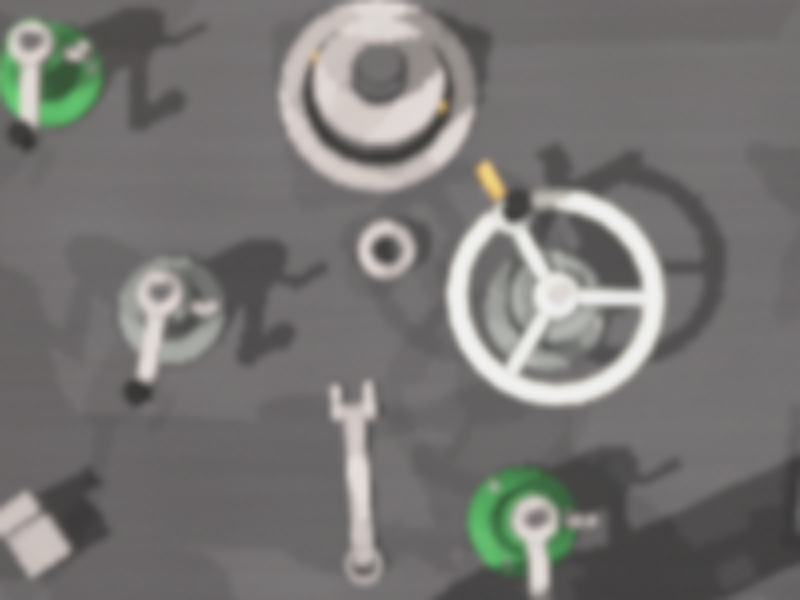

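The crop confirms it. The wheel hub is at crop (558,295), the handle at (515,205) and the brass pointer at (490,180). The lock hub is at (158,292), the knob at (137,390), and the stop pin is on the hub's right at (205,307), which agrees with a counter-clockwise swing.

```bash
python3 - <<'E'
from h import *
f=lambda x,y:[230+x/4-.4,130+y/4-.4]
print('hub',plane('top',[f(158,292)],.124),'knobtop',plane('top',[f(137,390)],.157),'pin',plane('top',[f(212,308)],.123))
print('wheelhub',plane('top',[f(558,293)],.113),'handletop',plane('top',[f(516,204)],.163),'pointer ends',plane('top',[f(483,162),f(500,198)],.098))
print('spindle',plane('top',[f(380,95)],0))
print('spacer',plane('top',[f(385,250)],.025))
s=manip.read_state(); R=cv2.Rodrigues(s['ee_rot'])[0]; print(R.round(3)); q=s['qpos']
yy=np.arctan2(R[1,1],R[0,1]); print('y yaw',np.degrees(yy),'c=',np.degrees(yy-q[0]+q[5]))
E
```

```text
hub [[0.55842857 0.16087054 0.124     ]] knobtop [[0.47781697 0.17425399 0.157     ]] pin [[0.54507192 0.11797927 0.123     ]]
wheelhub [[ 0.5541932  -0.15863546  0.113     ]] handletop [[ 0.61821324 -0.12221015  0.163     ]] pointer ends [[ 0.66485149 -0.10232092  0.098     ]
 [ 0.63481243 -0.11541152  0.098     ]]
spindle [[ 0.74523564 -0.02151578  0.        ]]
spacer [[ 0.60454745 -0.02276144  0.025     ]]
[[ 0.945  0.327 -0.   ]
 [ 0.327 -0.945  0.001]
 [ 0.    -0.001 -1.   ]]
y yaw -70.93159448287805 c= 0.0009974813704275657
```

```bash

python3 -m crank '[{"rot":[0,0,0.117],"offset":[13,11.6,0],"gripper":0},{"rot":[0,0,0.117],"offset":[13,11.6,0],"gripper":0},{"rot":[0,0,0.117],"offset":[13,11.6,0],"gripper":0},{"rot":[0,0,0.117],"offset":[13,11.6,0],"gripper":0},{"rot":[0,0,0.117],"offset":[13,11.6,0],"gripper":0}]' 10
python3 -m crank '[{"rot":[0,0,0.117],"offset":[13,11.6,0],"gripper":0},{"rot":[0,0,0.117],"offset":[13,11.6,0],"gripper":0},{"rot":[0,0,0.117],"offset":[13,11.6,0],"gripper":0},{"rot":[0,0,0.117],"offset":[13,11.6,0],"gripper":0},{"rot":[0,0,0.117],"offset":[13,11.6,0],"gripper":0}]'
```

```text
time_s: 0.52
position: [0.2369, -0.4374, 0.2263]
ee_rot: [-2.812, -1.399, -0.0]
wrist_force: [-0.0, -0.2, 0.0]
finger_gap: 0.0633
time_s: 0.93
position: [0.302, -0.3794, 0.2264]
ee_rot: [-2.289, -2.151, -0.0]
wrist_force: [-0.2, -0.7, 0.4]
finger_gap: 0.0298
```

```bash

python3 -m crank '[{"rot":[0,0,0.117],"offset":[13,11.6,0],"gripper":0},{"rot":[0,0,0.117],"offset":[13,11.6,0],"gripper":0},{"rot":[0,0,0.117],"offset":[13,11.6,0],"gripper":0},{"rot":[0,0,0.117],"offset":[13,11.6,0],"gripper":0},{"rot":[0,0,0.117],"offset":[13,11.6,0],"gripper":0}]'
python3 -m crank '[{"rot":[0,0,0.117],"offset":[13,11.6,0],"gripper":0},{"rot":[0,0,0.117],"offset":[13,11.6,0],"gripper":0},{"rot":[0,0,0.117],"offset":[13,11.6,0],"gripper":0},{"rot":[0,0,0.117],"offset":[13,11.6,0],"gripper":0},{"rot":[0,0,0.117],"offset":[13,11.6,0],"gripper":0}]'
python3 -m crank '[{"rot":[0,0,0.117],"offset":[13,11.6,0],"gripper":0},{"rot":[0,0,0.117],"offset":[13,11.6,0],"gripper":0},{"rot":[0,0,0.117],"offset":[13,11.6,0],"gripper":0},{"rot":[0,0,0.117],"offset":[13,11.6,0],"gripper":0},{"rot":[0,0,0.117],"offset":[13,11.6,0],"gripper":0}]'
python3 -m crank '[{"rot":[0,0,0.117],"offset":[13,11.6,0],"gripper":0},{"rot":[0,0,0.117],"offset":[13,11.6,0],"gripper":0},{"rot":[0,0,0.117],"offset":[13,11.6,0],"gripper":0},{"rot":[0,0,0.117],"offset":[13,11.6,0],"gripper":0},{"rot":[0,0,0.117],"offset":[13,11.6,0],"gripper":0}]'
python3 -m crank '[{"rot":[0,0,0.117],"offset":[13,11.6,0],"gripper":0},{"rot":[0,0,0.117],"offset":[13,11.6,0],"gripper":0},{"rot":[0,0,0.117],"offset":[13,11.6,0],"gripper":0},{"rot":[0,0,0.117],"offset":[13,11.6,0],"gripper":0},{"rot":[0,0,0.117],"offset":[13,11.6,0],"gripper":0}]'
python3 - <<'E'
from h import *
s=manip.read_state(); R=cv2.Rodrigues(s['ee_rot'])[0]; print(s['qpos'].round(3),s['position'],np.degrees(np.arctan2(R[1,0],R[0,0])),s['finger_gap'])
for n in('top','side'): snap(n,n+'1.png')
a=cv2.imread('pics/top1.png')[110:260,300:440]; b=cv2.imread('pics/side1.png')[80:230,230:400]
f=lambda i:cv2.resize(i,(400,int(400*i.shape[0]/i.shape[1])),interpolation=2)[:350]
cv2.imwrite('pics/v1.png',np.hstack([f(a),f(b)]))
E
```

```text
time_s: 1.35
position: [0.367, -0.3214, 0.2264]
ee_rot: [-1.572, -2.719, -0.001]
wrist_force: [0.3, 0.5, 0.4]
finger_gap: 0.0007
time_s: 1.77
position: [0.4319, -0.2634, 0.2264]
ee_rot: [-0.721, -3.057, -0.001]
wrist_force: [0.7, -0.5, -0.0]
finger_gap: 0.0007
time_s: 2.18
position: [0.4969, -0.2054, 0.2263]
ee_rot: [0.192, -3.135, -0.001]
wrist_force: [-0.6, -0.5, 0.2]
finger_gap: 0.0005
time_s: 2.6
position: [0.5619, -0.1475, 0.2262]
ee_rot: [1.087, -2.947, -0.001]
wrist_force: [0.2, 0.2, -0.4]
finger_gap: 0.0005
time_s: 3.02
position: [0.6278, -0.0863, 0.2261]
ee_rot: [1.874, -2.516, 0.003]
wrist_force: [1.6, 0.7, -0.2]
finger_gap: 0.0005
[-0.255  0.548  1.195 -0.005  1.4   -3.106] [ 0.62777439 -0.08634254  0.22610612] -106.62030551861255 0.0004811806414265026
```

View pics/v1.png

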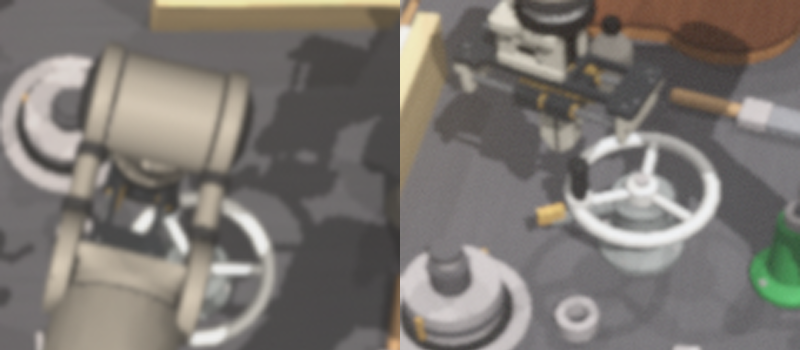

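The view shows the shut fingertips above and just behind the handle, clear of it. The wrist is at the limit of joint 6, so I turn it back a little before going down.

```bash

python3 -m crank '[{"rot":[0,0,-0.1],"offset":[4,-1,0],"gripper":0},{"rot":[0,0,0],"offset":[0,0,0],"gripper":0}]'
cat > st.py <<'E'
from h import *
s=manip.read_state(); R=cv2.Rodrigues(s['ee_rot'])[0]; print(s['time_s'],'q',s['qpos'].round(3),'p',(s['position']*1000).round(1),'xyaw',np.degrees(np.arctan2(R[1,0],R[0,0])).round(1),'tilt',R[2,:2].round(3),'F',s['wrist_force'].round(1))
E
python3 st.py
```

```text
time_s: 3.28
position: [0.6314, -0.0876, 0.2261]
ee_rot: [1.74, -2.61, 0.003]
wrist_force: [0.5, 0.1, 0.4]
finger_gap: 0.0004
3.2833 q [-0.256  0.555  1.182 -0.005  1.406 -3.001] p [631.4 -87.6 226.1] xyaw -112.6 tilt [0.005 0.001] F [0.5 0.1 0.4]
```

```bash

python3 -m crank '[{"rot":[0,0,0],"offset":[0,0,-26],"gripper":0},{"rot":[0,0,0],"offset":[0,0,-26],"gripper":0},{"rot":[0,0,0],"offset":[0,0,-26],"gripper":0},{"rot":[0,0,0],"offset":[0,0,-25],"gripper":0},{"rot":[0,0,0],"offset":[0,0,0],"gripper":0}]'
python3 st.py
cat > plan.py <<'E'
from h import *
import sys
# args: x0 y0 (mm) xyaw0 theta_start D
C=np.array([553.5,-158.7]); x0,y0,yaw,D,th,dth,thend=map(float,sys.argv[1:8])
p=np.array([x0,y0])
while th<=thend+.1:
    tan=29.4-th-90
    ny=min(yaw,tan) if yaw<tan else max(tan,yaw-7)
    if yaw<tan: ny=yaw
    n=np.array([np.cos(np.radians(ny)),np.sin(np.radians(ny))]); f=np.radians(29.4-th)
    t=C+74*np.array([np.cos(f),np.sin(f)])-n*D
    d=(t-p).round(1); dr=round(np.radians(ny-yaw),3)
    print(f'{th:.0f}: m={ny-tan:.0f} rot {dr} off {d[0]},{d[1]}  -> {t.round(1)} yaw {ny:.1f}')
    p=p+d; yaw=yaw+np.degrees(dr); th+=dth
E
python3 plan.py 631.4 -87.6 -112.6 20.5 0 6 360
```

```text
time_s: 3.7
position: [0.6278, -0.0872, 0.1182]
ee_rot: [1.743, -2.601, -0.008]
wrist_force: [-0.6, 1.0, -0.9]
finger_gap: 0.0005
3.7 q [-0.256  0.64   1.336 -0.005  1.176 -3.006] p [627.8 -87.2 118.2] xyaw -112.3 tilt [0.006 0.01 ] F [-0.6  1.  -0.9]
0: m=-52 rot 0.0 off -5.6,-15.8  -> [ 625.8 -103.4] yaw -112.6
6: m=-46 rot 0.0 off 3.5,-7.0  -> [ 629.3 -110.4] yaw -112.6
12: m=-40 rot 0.0 off 2.7,-7.2  -> [ 632.  -117.6] yaw -112.6
18: m=-34 rot 0.0 off 1.9,-7.5  -> [ 633.9 -125.1] yaw -112.6
24: m=-28 rot 0.0 off 1.1,-7.7  -> [ 635.  -132.8] yaw -112.6
30: m=-22 rot 0.0 off 0.4,-7.7  -> [ 635.4 -140.5] yaw -112.6
36: m=-16 rot 0.0 off -0.5,-7.8  -> [ 634.9 -148.3] yaw -112.6
42: m=-10 rot 0.0 off -1.3,-7.6  -> [ 633.6 -155.9] yaw -112.6
48: m=-4 rot 0.0 off -2.1,-7.5  -> [ 631.5 -163.4] yaw -112.6
54: m=0 rot -0.035 off -2.2,-7.5  -> [ 629.3 -170.9] yaw -114.6
60: m=0 rot -0.105 off -1.7,-7.8  -> [ 627.6 -178.7] yaw -120.6
66: m=0 rot -0.104 off -2.5,-7.7  -> [ 625.1 -186.4] yaw -126.6
72: m=0 rot -0.105 off -3.3,-7.3  -> [ 621.8 -193.7] yaw -132.6
78: m=0 rot -0.105 off -4.0,-7.0
[... 2302 characters left out ...]
1 -87. ] yaw -354.6
300: m=0 rot -0.104 off 7.7,2.5  -> [533.8 -84.5] yaw -360.6
306: m=0 rot -0.105 off 7.8,1.7  -> [541.6 -82.8] yaw -366.6
312: m=0 rot -0.105 off 8.0,0.8  -> [549.6 -82. ] yaw -372.6
318: m=0 rot -0.105 off 8.1,-0.0  -> [557.7 -82. ] yaw -378.6
324: m=0 rot -0.104 off 8.0,-0.9  -> [565.7 -82.9] yaw -384.6
330: m=0 rot -0.105 off 7.8,-1.7  -> [573.5 -84.6] yaw -390.6
336: m=0 rot -0.105 off 7.7,-2.5  -> [581.2 -87.1] yaw -396.6
342: m=0 rot -0.104 off 7.3,-3.3  -> [588.5 -90.4] yaw -402.6
348: m=0 rot -0.105 off 7.0,-4.0  -> [595.5 -94.4] yaw -408.6
354: m=0 rot -0.105 off 6.4,-4.7  -> [601.9 -99.1] yaw -414.6
360: m=0 rot -0.105 off 6.0,-5.4  -> [ 607.9 -104.5] yaw -420.6
```

```bash

python3 -m crank '[{"rot":[0,0,0],"offset":[0,0,0],"gripper":0},{"rot":[0,0,0],"offset":[0,0,0],"gripper":0}]'
python3 st.py
```

```text
time_s: 3.87
position: [0.6321, -0.088, 0.1253]
ee_rot: [1.746, -2.609, 0.007]
wrist_force: [0.3, 0.5, 1.3]
finger_gap: 0.0002
3.8667 q [-0.256  0.634  1.327 -0.005  1.179 -3.005] p [632.1 -88.  125.3] xyaw -112.4 tilt [ 0.004 -0.002] F [0.3 0.5 1.3]
```

```bash

python3 -m crank '[{"rot":[0,0,0],"offset":[-1.9,-5.2,0],"gripper":0},{"rot":[0,0,0],"offset":[-1.9,-5.2,0],"gripper":0},{"rot":[0,0,0],"offset":[-1.8,-5.2,0],"gripper":0},{"rot":[0,0,0],"offset":[3.5,-7,0],"gripper":0},{"rot":[0,0,0],"offset":[2.7,-7.2,0],"gripper":0}]'
python3 -m crank '[{"rot":[0,0,0],"offset":[1.9,-7.5,0],"gripper":0},{"rot":[0,0,0],"offset":[1.1,-7.7,0],"gripper":0},{"rot":[0,0,0],"offset":[0.4,-7.7,0],"gripper":0},{"rot":[0,0,0],"offset":[-0.5,-7.8,0],"gripper":0},{"rot":[0,0,0],"offset":[-1.3,-7.6,0],"gripper":0}]'
python3 st.py; python3 - <<'E'
from h import *
for n in('top','side'): snap(n,n+'2.png')
a=cv2.imread('pics/top2.png')[110:260,300:440]; b=cv2.imread('pics/side2.png')[80:230,230:400]
f=lambda i:cv2.resize(i,(400,int(400*i.shape[0]/i.shape[1])),interpolation=2)[:350]
cv2.imwrite('pics/v2.png',np.hstack([f(a),f(b)]))
E
```

```text
time_s: 4.28
position: [0.633, -0.1172, 0.1253]
ee_rot: [1.747, -2.61, 0.006]
wrist_force: [2.8, 3.6, 3.2]
finger_gap: 0.0007
time_s: 4.7
position: [0.6337, -0.1564, 0.1236]
ee_rot: [1.744, -2.608, 0.004]
wrist_force: [2.2, 3.3, 2.7]
finger_gap: 0.0004
4.7 q [-0.357  0.662  1.278 -0.005  1.201 -3.105] p [ 633.7 -156.4  123.6] xyaw -112.4 tilt [ 0.005 -0.   ] F [2.2 3.3 2.7]
```

View pics/v2.png

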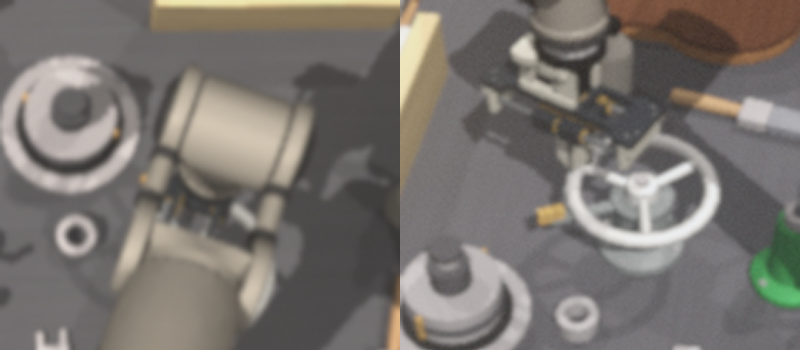

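The side view shows the spokes turned and the fingers still against the handle, with about 4 N at the wrist. Joint 6 is close to its limit, so I start turning the tool now.

```bash
sed -i 's/tan=29.4-th-90/tan=29.4-th-90-8/' plan.py; python3 plan.py 633.5 -156.2 -112.4 20.5 48 6 372 | sed 's/ ->.*yaw/ yaw/'
```

```text
48: m=0 rot -0.073 off -0.7,-7.8  yaw -116.6
54: m=0 rot -0.105 off -1.0,-8.2  yaw -122.6
60: m=0 rot -0.105 off -1.8,-8.1  yaw -128.6
66: m=0 rot -0.104 off -2.7,-7.9  yaw -134.6
72: m=0 rot -0.105 off -3.5,-7.6  yaw -140.6
78: m=0 rot -0.105 off -4.2,-7.1  yaw -146.6
84: m=0 rot -0.105 off -5.0,-6.7  yaw -152.6
90: m=0 rot -0.104 off -5.7,-6.1  yaw -158.6
96: m=0 rot -0.105 off -6.2,-5.5  yaw -164.6
102: m=0 rot -0.105 off -6.8,-4.8  yaw -170.6
108: m=0 rot -0.105 off -7.3,-4.0  yaw -176.6
114: m=0 rot -0.104 off -7.7,-3.3  yaw -182.6
120: m=0 rot -0.105 off -7.9,-2.5  yaw -188.6
126: m=0 rot -0.105 off -8.2,-1.6  yaw -194.6
132: m=0 rot -0.104 off -8.3,-0.7  yaw -200.6
138: m=0 rot -0.105 off -8.3,0.1  yaw -206.6
144: m=0 rot -0.105 off -8.2,1.0  yaw -212.6
150: m=0 rot -0.105 off -8.1,1.8  yaw -218.6
156: m=0 rot -0.104 off -7.9,2.7  yaw -224.6
162: m=0 rot -0.105 off -7.6,3.5  yaw -230.6
168: m=0 rot -0.105 off -7.1,4.2  yaw -236.6
174: m=0 rot -0.104 off -6.7,5.0  yaw -242.6
180: m=0 rot -0.105 off -6.1,5.7  yaw -248.6
186: m=0 rot -0.105 off -5.5,6.2  yaw -254.6
192: m=0 rot -
[... 665 characters left out ...]
-0.104 off 6.8,4.8  yaw -350.6
288: m=0 rot -0.105 off 7.3,4.0  yaw -356.6
294: m=0 rot -0.105 off 7.7,3.3  yaw -362.6
300: m=0 rot -0.105 off 7.9,2.5  yaw -368.6
306: m=0 rot -0.104 off 8.2,1.6  yaw -374.6
312: m=0 rot -0.105 off 8.3,0.7  yaw -380.6
318: m=0 rot -0.105 off 8.3,-0.1  yaw -386.6
324: m=0 rot -0.104 off 8.2,-1.0  yaw -392.6
330: m=0 rot -0.105 off 8.1,-1.8  yaw -398.6
336: m=0 rot -0.105 off 7.9,-2.7  yaw -404.6
342: m=0 rot -0.105 off 7.6,-3.5  yaw -410.6
348: m=0 rot -0.104 off 7.1,-4.2  yaw -416.6
354: m=0 rot -0.105 off 6.7,-5.0  yaw -422.6
360: m=0 rot -0.105 off 6.1,-5.7  yaw -428.6
366: m=0 rot -0.104 off 5.5,-6.2  yaw -434.6
372: m=0 rot -0.105 off 4.8,-6.8  yaw -440.6
```

```bash

python3 -m crank '[{"rot":[0,0,-0.073],"offset":[-0.7,-7.8,0],"gripper":0},{"rot":[0,0,-0.105],"offset":[-1,-8.2,0],"gripper":0},{"rot":[0,0,-0.105],"offset":[-1.8,-8.1,0],"gripper":0},{"rot":[0,0,-0.105],"offset":[-2.7,-7.9,0],"gripper":0},{"rot":[0,0,-0.105],"offset":[-3.5,-7.6,0],"gripper":0}]'
python3 -m crank '[{"rot":[0,0,-0.105],"offset":[-4.2,-7.1,0],"gripper":0},{"rot":[0,0,-0.105],"offset":[-5,-6.7,0],"gripper":0},{"rot":[0,0,-0.104],"offset":[-5.7,-6.1,0],"gripper":0},{"rot":[0,0,-0.105],"offset":[-6.2,-5.5,0],"gripper":0},{"rot":[0,0,-0.105],"offset":[-6.8,-4.8,0],"gripper":0}]'
python3 st.py; python3 - <<'E'
from h import *
for n in('top','side'): snap(n,n+'3.png')
a=cv2.imread('pics/top3.png')[110:260,300:440]; b=cv2.imread('pics/side3.png')[80:230,230:400]
f=lambda i:cv2.resize(i,(400,int(400*i.shape[0]/i.shape[1])),interpolation=2)[:350]
cv2.imwrite('pics/v3.png',np.hstack([f(a),f(b)]))
E
```

```text
time_s: 5.22
position: [0.6237, -0.1951, 0.1231]
ee_rot: [1.048, -2.956, 0.001]
wrist_force: [2.1, 2.1, -0.7]
finger_gap: 0.0004
time_s: 5.63
position: [0.5958, -0.2258, 0.1232]
ee_rot: [0.246, -3.127, 0.001]
wrist_force: [3.2, 0.9, -0.2]
finger_gap: 0.0003
5.6333 q [-0.481  0.637  1.327 -0.003  1.181 -2.207] p [ 595.8 -225.8  123.2] xyaw -171.0 tilt [ 0.005 -0.   ] F [ 3.2  0.9 -0.2]
```

View pics/v3.png

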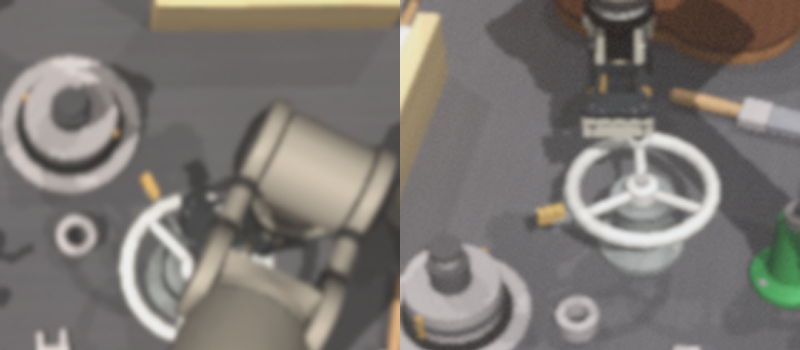

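The side and top views agree: the spokes are at about 104° of turn and the contact is steady. I keep going.

```bash

python3 -m crank '[{"rot":[0,0,-0.105],"offset":[-7.3,-4,0],"gripper":0},{"rot":[0,0,-0.104],"offset":[-7.7,-3.3,0],"gripper":0},{"rot":[0,0,-0.105],"offset":[-7.9,-2.5,0],"gripper":0},{"rot":[0,0,-0.105],"offset":[-8.2,-1.6,0],"gripper":0},{"rot":[0,0,-0.104],"offset":[-8.3,-0.7,0],"gripper":0}]'
python3 -m crank '[{"rot":[0,0,-0.105],"offset":[-8.3,0.1,0],"gripper":0},{"rot":[0,0,-0.105],"offset":[-8.2,1,0],"gripper":0},{"rot":[0,0,-0.105],"offset":[-8.1,1.8,0],"gripper":0},{"rot":[0,0,-0.104],"offset":[-7.9,2.7,0],"gripper":0},{"rot":[0,0,-0.105],"offset":[-7.6,3.5,0],"gripper":0}]'
python3 -m crank '[{"rot":[0,0,-0.105],"offset":[-7.1,4.2,0],"gripper":0},{"rot":[0,0,-0.104],"offset":[-6.7,5,0],"gripper":0},{"rot":[0,0,-0.105],"offset":[-6.1,5.7,0],"gripper":0},{"rot":[0,0,-0.105],"offset":[-5.5,6.2,0],"gripper":0},{"rot":[0,0,-0.105],"offset":[-4.8,6.8,0],"gripper":0}]'
python3 st.py
```

```text
time_s: 6.15
position: [0.5568, -0.2375, 0.1233]
ee_rot: [-0.565, -3.086, -0.001]
wrist_force: [3.4, 0.4, -1.1]
finger_gap: 0.0005
time_s: 6.57
position: [0.5166, -0.2286, 0.1234]
ee_rot: [-1.345, -2.835, -0.002]
wrist_force: [2.7, -1.6, -0.6]
finger_gap: 0.0003
time_s: 6.98
position: [0.4861, -0.2008, 0.1234]
ee_rot: [-2.034, -2.39, -0.003]
wrist_force: [0.7, -3.1, -2.0]
finger_gap: 0.0004
6.9833 q [-0.539  0.452  1.665  0.002  1.028 -0.701] p [ 486.1 -200.8  123.4] xyaw 99.2 tilt [ 0.003 -0.001] F [ 0.7 -3.1 -2. ]
```

```bash

python3 -m crank '[{"rot":[0,0,-0.104],"offset":[-4,7.3,0],"gripper":0},{"rot":[0,0,-0.105],"offset":[-3.3,7.7,0],"gripper":0},{"rot":[0,0,-0.105],"offset":[-2.5,7.9,0],"gripper":0},{"rot":[0,0,-0.104],"offset":[-1.6,8.2,0],"gripper":0},{"rot":[0,0,-0.105],"offset":[-0.7,8.3,0],"gripper":0}]'
python3 -m crank '[{"rot":[0,0,-0.105],"offset":[0.1,8.3,0],"gripper":0},{"rot":[0,0,-0.105],"offset":[1,8.2,0],"gripper":0},{"rot":[0,0,-0.104],"offset":[1.8,8.1,0],"gripper":0},{"rot":[0,0,-0.105],"offset":[2.7,7.9,0],"gripper":0},{"rot":[0,0,-0.105],"offset":[3.5,7.6,0],"gripper":0}]'
python3 -m crank '[{"rot":[0,0,-0.104],"offset":[4.2,7.1,0],"gripper":0},{"rot":[0,0,-0.105],"offset":[5,6.7,0],"gripper":0},{"rot":[0,0,-0.105],"offset":[5.7,6.1,0],"gripper":0},{"rot":[0,0,-0.105],"offset":[6.2,5.5,0],"gripper":0},{"rot":[0,0,-0.104],"offset":[6.8,4.8,0],"gripper":0}]'
python3 st.py
```

```text
time_s: 7.4
position: [0.4735, -0.1611, 0.1233]
ee_rot: [-2.583, -1.783, -0.002]
wrist_force: [-1.0, -2.7, -0.5]
finger_gap: 0.0006
time_s: 7.82
position: [0.4822, -0.1207, 0.1233]
ee_rot: [-2.957, -1.054, -0.002]
wrist_force: [-2.6, -2.4, 0.1]
finger_gap: 0.0004
time_s: 8.23
position: [0.5101, -0.0902, 0.1232]
ee_rot: [-3.131, -0.254, -0.001]
wrist_force: [-3.4, -1.2, 1.3]
finger_gap: 0.0005
8.2333 q [-3.240e-01  4.380e-01  1.690e+00  1.000e-03  1.014e+00  1.085e+00] p [510.1 -90.2 123.2] xyaw 9.3 tilt [ 0.001 -0.001] F [-3.4 -1.2  1.3]
```

Now to about 342°, then look.

```bash

python3 -m crank '[{"rot":[0,0,-0.105],"offset":[7.3,4,0],"gripper":0},{"rot":[0,0,-0.105],"offset":[7.7,3.3,0],"gripper":0},{"rot":[0,0,-0.105],"offset":[7.9,2.5,0],"gripper":0},{"rot":[0,0,-0.104],"offset":[8.2,1.6,0],"gripper":0},{"rot":[0,0,-0.105],"offset":[8.3,0.7,0],"gripper":0}]'
python3 -m crank '[{"rot":[0,0,-0.105],"offset":[8.3,-0.1,0],"gripper":0},{"rot":[0,0,-0.104],"offset":[8.2,-1,0],"gripper":0},{"rot":[0,0,-0.105],"offset":[8.1,-1.8,0],"gripper":0},{"rot":[0,0,-0.105],"offset":[7.9,-2.7,0],"gripper":0},{"rot":[0,0,-0.105],"offset":[7.6,-3.5,0],"gripper":0}]'
python3 st.py; python3 - <<'E'
from h import *
for n in('top','side'):
    im,d=snap(n,n+'4.png'); np.savez(n+'4.npz',im=im,d=d)
a=cv2.imread('pics/top4.png')[110:260,300:440]; b=cv2.imread('pics/side4.png')[80:230,230:400]
f=lambda i:cv2.resize(i,(400,int(400*i.shape[0]/i.shape[1])),interpolation=2)[:350]
cv2.imwrite('pics/v4.png',np.hstack([f(a),f(b)]))
E
```

```text
time_s: 8.65
position: [0.5495, -0.0776, 0.1231]
ee_rot: [3.09, -0.565, 0.0]
wrist_force: [-2.7, 1.6, 0.9]
finger_gap: 0.0
time_s: 9.07
position: [0.5901, -0.0865, 0.1231]
ee_rot: [2.837, -1.345, 0.001]
wrist_force: [-1.7, 2.9, 0.5]
finger_gap: 0.0003
9.0667 q [-2.730e-01  5.660e-01  1.462e+00 -2.000e-03  1.114e+00  2.185e+00] p [590.1 -86.5 123.1] xyaw -50.7 tilt [0.001 0.002] F [-1.7  2.9  0.5]
```

View pics/v4.png

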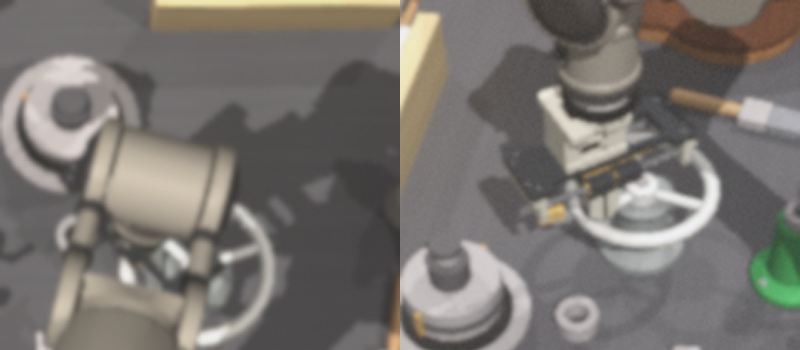

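```bash
python3 - <<'E'
from h import *
z=np.load('side4.npz')['im']; z0=np.load('side0.npz')['im']
for nm,im in(('now',z),('start',z0)):
    # sample ring of radius 35..65mm at z=.102 around the axis: brightness vs angle
    K,D,R,t=cam('side'); g=im.astype(np.float32).mean(2); out=[]
    A=np.arange(-180,180,1.)
    acc=0
    for r in (.035,.045,.055,.065):
        P=np.c_[.5535+r*np.cos(np.radians(A)),-.1587+r*np.sin(np.radians(A)),np.full(A.size,.102)]
        uv=cv2.projectPoints(P,cv2.Rodrigues(R)[0],t,K,D)[0].reshape(-1,2).astype(np.float32)
        acc=acc+cv2.remap(g,uv[:,0].reshape(1,-1),uv[:,1].reshape(1,-1),1).ravel()/4
    for lo in range(-180,180,20):
        s=(A>=lo)&(A<lo+20); print(nm,lo,acc[s][::2].round().astype(int)) if acc[s].max()>165 else 0
E
```

```text
now 20 [ 90  92  96 102 112 125 141 156 166 172]
now 40 [175 175 176 177 179 182 183 183 182 179]
now 60 [176 166 155 142 136 132 132 134 136 139]
now 140 [125 130 137 147 159 175 189 205 216 224]
now 160 [226 221 209 192 167 139 121 108 101  98]
start -100 [163 183 201 217 224 224 215 200 182 163]
start 20 [135 150 169 188 203 214 219 222 219 212]
start 40 [202 191 182 174 167 159 152 144 137 132]
start 120 [133 132 134 137 143 152 163 178 195 208]
start 140 [216 218 213 199 180 157 137 125 119 117]
```

The spoke peak in the side view moved from 142° to 159.5°, so the wheel is at about 342.5°, matching the plan. Three more small rows should finish the turn.

```bash

python3 -m crank '[{"rot":[0,0,-0.104],"offset":[7.1,-4.2,0],"gripper":0},{"rot":[0,0,-0.105],"offset":[6.7,-5,0],"gripper":0},{"rot":[0,0,-0.105],"offset":[5.1,-4.8,0],"gripper":0},{"rot":[0,0,0],"offset":[0,0,0],"gripper":0}]'
python3 st.py
cat > ang.py <<'E'
from h import *
def prof(im):
    K,D,R,t=cam('side'); g=im.astype(np.float32).mean(2); A=np.arange(-180,180,.5); acc=0
    for r in (.035,.045,.055,.065):
        P=np.c_[.5535+r*np.cos(np.radians(A)),-.1587+r*np.sin(np.radians(A)),np.full(A.size,.102)]
        uv=cv2.projectPoints(P,cv2.Rodrigues(R)[0],t,K,D)[0].reshape(-1,2).astype(np.float32)
        acc=acc+cv2.remap(g,uv[:,0].reshape(1,-1),uv[:,1].reshape(1,-1),1).ravel()/4
    for lo,hi in((-115,-65),(5,65),(120,175)):
        s=(A>=lo)&(A<=hi); a=acc[s]; w=np.clip(a-.8*a.max(),0,None); print((lo,hi),'peak',A[s][a.argmax()],'cent',(A[s]*w).sum()/w.sum().round(1),a.max().round())
prof(np.load('side0.npz')['im']); print('now'); prof(snap('side')[0])
E
python3 ang.py
```

```text
time_s: 9.5
position: [0.6097, -0.1019, 0.1232]
ee_rot: [2.592, -1.769, 0.005]
wrist_force: [-0.1, 0.0, 0.0]
finger_gap: 0.0005
9.5 q [-0.288  0.601  1.395 -0.004  1.143  2.483] p [ 609.7 -101.9  123.2] xyaw -68.6 tilt [0.004 0.001] F [-0.1  0.   0. ]
(-115, -65) peak -91.5 cent -91.0705144549029 225.0
(5, 65) peak 33.5 cent 34.20494923210162 222.0
(120, 175) peak 142.0 cent 141.2473836531874 218.0
now
(-115, -65) peak -88.5 cent -90.8231505931455 165.0
(5, 65) peak 38.0 cent 37.54882143697431 210.0
(120, 175) peak 143.0 cent 142.43600295366954 225.0
```

The wheel reads within about 1° of one full turn and the contact force has dropped to zero. I back away from the handle, lift and go to the lever side.

```bash

python3 -m crank '[{"rot":[0,0,0],"offset":[-3,7,0],"gripper":0},{"rot":[0,0,0],"offset":[-3,7,0],"gripper":0},{"rot":[0,0,0],"offset":[0,0,20],"gripper":0},{"rot":[0,0,0],"offset":[0,0,35],"gripper":0},{"rot":[0,0,0],"offset":[0,0,35],"gripper":0}]'
python3 -m crank '[{"rot":[0,0,0.06],"offset":[-14,30,14],"gripper":0},{"rot":[0,0,0.06],"offset":[-16,33,0],"gripper":0},{"rot":[0,0,0],"offset":[-16,33,0],"gripper":0},{"rot":[0,0,0],"offset":[-16,33,0],"gripper":0},{"rot":[0,0,0],"offset":[-16,33,0],"gripper":0}]'
python3 -m crank '[{"rot":[0,0,0],"offset":[-16,33,0],"gripper":0},{"rot":[0,0,0],"offset":[-16,33,0],"gripper":0},{"rot":[0,0,0],"offset":[-16,33,0],"gripper":0},{"rot":[0,0,0],"offset":[-16,33,0],"gripper":0},{"rot":[0,0,0],"offset":[0,0,0],"gripper":0}]'
python3 st.py
python3 - <<'E'
from h import *
for n in('top','side'):
    im,d=snap(n,n+'5.png'); np.savez(n+'5.npz',im=im,d=d)
a=cv2.imread('pics/top5.png')[130:280,230:430]; b=cv2.imread('pics/side5.png')[100:310,220:430]
cv2.imwrite('pics/v5.png',np.hstack([cv2.resize(a,(400,300),interpolation=2),cv2.resize(b,(300,300),interpolation=2)]))
C=cloud('top',np.load('top5.npz')['d']); 
P=C[160:245,325:415].reshape(-1,3); m=(P[:,2]>.15)&(P[:,2]<.18); h=P[m].mean(0); print('handle',m.sum(),h)
C=cloud('side',np.load('side5.npz')['d']); P=C[125:205,280:380].reshape(-1,3); m=(P[:,2]>.15)&(P[:,2]<.18); print('side handle',m.sum(),P[m].mean(0))
E
python3 ang.py
```

```text
time_s: 9.97
position: [0.6022, -0.0863, 0.2137]
ee_rot: [2.594, -1.766, 0.001]
wrist_force: [0.5, -0.3, -0.3]
finger_gap: 0.0007
time_s: 10.38
position: [0.5238, 0.0762, 0.2279]
ee_rot: [2.696, -1.609, 0.007]
wrist_force: [0.8, 0.7, 0.5]
finger_gap: 0.0005
time_s: 10.8
position: [0.4577, 0.2114, 0.228]
ee_rot: [2.701, -1.602, 0.003]
wrist_force: [0.0, 0.0, -0.6]
finger_gap: 0.0005
10.8 q [ 2.820e-01  3.030e-01  1.578e+00 -2.000e-03  1.260e+00  2.924e+00] p [457.7 211.4 228. ] xyaw -61.3 tilt [ 0.002 -0.   ] F [ 0.   0.  -0.6]
handle 45 [ 0.61700551 -0.12277587  0.16022193]
side handle 62 [ 0.62085445 -0.11664354  0.15966207]
(-115, -65) peak -91.5 cent -91.0705144549029 225.0
(5, 65) peak 33.5 cent 34.20494923210162 222.0
(120, 175) peak 142.0 cent 141.2473836531874 218.0
now
(-115, -65) peak -88.5 cent -88.33022560618757 175.0
(5, 65) peak 34.0 cent 36.60986931175297 187.0
(120, 175) peak 128.5 cent 128.55680427404525 115.0
```

View pics/v5.png

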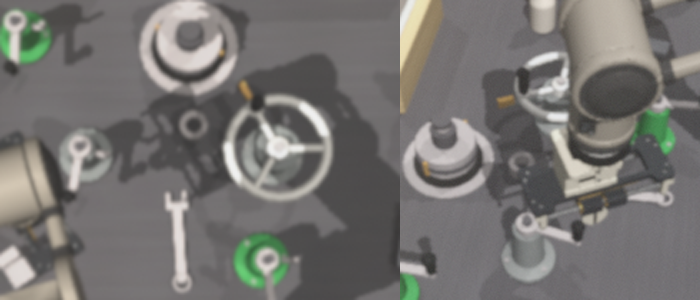

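The picture shows the handle back at the brass pointer, at left-half (257,102). Its depth position is within 1 mm of the start position. The lever is unmoved, with its knob at (70,195) and the tool behind it.

```bash

python3 -m crank '[{"rot":[0,0,0],"offset":[0,0,-25],"gripper":0},{"rot":[0,0,0],"offset":[0,0,-25],"gripper":0},{"rot":[0,0,0],"offset":[0,0,-25],"gripper":0},{"rot":[0,0,0],"offset":[0,0,-23],"gripper":0},{"rot":[0,0,0],"offset":[0,0,0],"gripper":0}]'
python3 -m crank '[{"rot":[0,0,0],"offset":[0,0,0],"gripper":0}]'
python3 st.py
python3 - <<'E'
import numpy as np
L=np.array([558.,161]); p=np.array([457.7,211.3]); yaw=-61.3; D=20
for th in np.r_[-6,0:72:6]:
    a=np.radians(169.9+th); ny=-61.3 if th<0 else -61.3+28*min(th,66)/66.; n=np.array([np.cos(np.radians(ny)),np.sin(np.radians(ny))])
    t=L+83*np.array([np.cos(a),np.sin(a)])-n*D if th>=0 else L+83*np.array([np.cos(np.radians(169.9)),np.sin(np.radians(169.9))])-n*(D+7)
    d=(t-p).round(1); print(th,'rot',round(np.radians(ny-yaw),3),d,t.round(1),round(ny,1)); p=p+d; yaw=ny
E
```

```text
time_s: 11.37
position: [0.4595, 0.2042, 0.1257]
ee_rot: [2.687, -1.611, -0.002]
wrist_force: [-0.7, -0.5, -1.1]
finger_gap: 0.0003
time_s: 11.45
position: [0.4616, 0.2051, 0.1292]
ee_rot: [2.691, -1.613, 0.004]
wrist_force: [-0.1, -0.1, -0.2]
finger_gap: 0.0006
11.45 q [ 0.269  0.41   1.716 -0.005  1.017  2.923] p [461.6 205.1 129.2] xyaw -61.9 tilt [0.004 0.002] F [-0.1 -0.1 -0.2]
-6 rot 0.0 [  5.6 -12.1] [463.3 199.2] -61.3
0 rot 0.0 [ 3.4 -6.1] [466.7 193.1] -61.3
6 rot 0.044 [-1.9 -9.1] [464.8 184. ] -58.8
12 rot 0.044 [-0.9 -9.1] [463.9 174.9] -56.2
18 rot 0.044 [ 0.  -9.2] [463.9 165.7] -53.7
24 rot 0.044 [ 1.  -9.1] [464.9 156.6] -51.1
30 rot 0.044 [ 1.8 -8.9] [466.7 147.7] -48.6
36 rot 0.044 [ 2.8 -8.6] [469.5 139.1] -46.0
42 rot 0.044 [ 3.5 -8.2] [473.  130.9] -43.5
48 rot 0.044 [ 4.4 -7.8] [477.4 123.1] -40.9
54 rot 0.044 [ 5.1 -7.2] [482.5 115.9] -38.4
60 rot 0.044 [ 5.8 -6.7] [488.3 109.2] -35.8
66 rot 0.044 [ 6.5 -5.9] [494.8 103.3] -33.3
```

```bash

python3 -m crank '[{"rot":[0,0,0],"offset":[1.7,-5.9,0],"gripper":0},{"rot":[0,0,0],"offset":[3.4,-6.1,0],"gripper":0},{"rot":[0,0,0.044],"offset":[-1.9,-9.1,0],"gripper":0},{"rot":[0,0,0.044],"offset":[-0.9,-9.1,0],"gripper":0},{"rot":[0,0,0.044],"offset":[0,-9.2,0],"gripper":0}]'
python3 -m crank '[{"rot":[0,0,0.044],"offset":[1,-9.1,0],"gripper":0},{"rot":[0,0,0.044],"offset":[1.8,-8.9,0],"gripper":0},{"rot":[0,0,0.044],"offset":[2.8,-8.6,0],"gripper":0},{"rot":[0,0,0.044],"offset":[3.5,-8.2,0],"gripper":0},{"rot":[0,0,0.044],"offset":[4.4,-7.8,0],"gripper":0}]'
python3 -m crank '[{"rot":[0,0,0.044],"offset":[5.1,-7.2,0],"gripper":0},{"rot":[0,0,0.044],"offset":[5.8,-6.7,0],"gripper":0},{"rot":[0,0,0],"offset":[0,0,0],"gripper":0}]'
python3 st.py
python3 - <<'E'
from h import *
for n in('top','side'):
    im,d=snap(n,n+'6.png'); np.savez(n+'6.npz',im=im,d=d)
a=cv2.imread('pics/top6.png')[160:260,220:340]; b=cv2.imread('pics/side6.png')[190:310,240:400]
cv2.imwrite('pics/v6.png',np.hstack([cv2.resize(a,(400,333),interpolation=2),cv2.resize(b,(400,333),interpolation=2)]))
E
```

```text
time_s: 11.87
position: [0.4648, 0.1663, 0.1312]
ee_rot: [2.797, -1.43, 0.009]
wrist_force: [-0.8, 1.8, -0.0]
finger_gap: 0.0007
time_s: 12.28
position: [0.4781, 0.1234, 0.1312]
ee_rot: [2.937, -1.114, 0.009]
wrist_force: [-1.0, 1.0, 0.4]
finger_gap: 0.0005
time_s: 12.53
position: [0.4901, 0.1089, 0.1311]
ee_rot: [2.982, -0.987, 0.011]
wrist_force: [-0.2, -0.0, -0.9]
finger_gap: 0.0005
12.5333 q [ 0.068  0.399  1.729 -0.004  1.007  2.28 ] p [490.1 108.9 131.1] xyaw -36.6 tilt [ 0.007 -0.002] F [-0.2 -0.  -0.9]
```

View pics/v6.png

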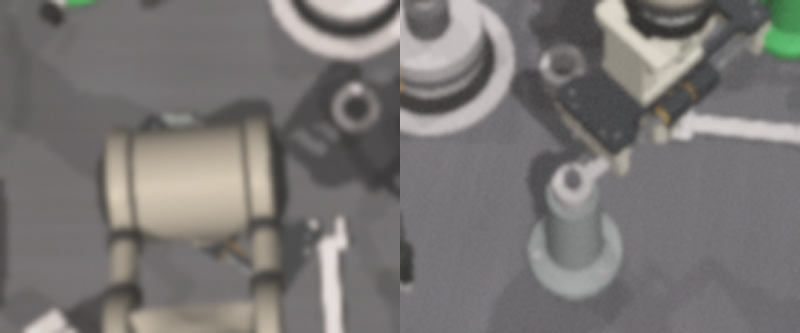

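The side view shows the lever following the fingers at about 60°, not yet at the stop. I nudge it home in small steps and watch the force.

```bash

python3 -m crank '[{"rot":[0,0,0.02],"offset":[3.2,-3,0],"gripper":0},{"rot":[0,0,0.02],"offset":[3.2,-2.9,0],"gripper":0},{"rot":[0,0,0],"offset":[0,0,0],"gripper":0}]'
python3 -m crank '[{"rot":[0,0,0],"offset":[1.6,-1.1,0],"gripper":0},{"rot":[0,0,0],"offset":[0,0,0],"gripper":0}]'
python3 -m crank '[{"rot":[0,0,0],"offset":[1.6,-1.1,0],"gripper":0},{"rot":[0,0,0],"offset":[0,0,0],"gripper":0}]'
```

```text
time_s: 12.88
position: [0.4951, 0.1045, 0.1303]
ee_rot: [3.001, -0.928, 0.008]
wrist_force: [-0.3, 0.7, 0.1]
finger_gap: 0.0007
time_s: 13.05
position: [0.4965, 0.1036, 0.13]
ee_rot: [3.0, -0.928, 0.008]
wrist_force: [-1.1, 0.3, 0.8]
finger_gap: 0.0008
time_s: 13.22
position: [0.4981, 0.1024, 0.1298]
ee_rot: [3.0, -0.927, 0.007]
wrist_force: [-2.0, 0.5, 1.4]
finger_gap: 0.0005
```

```bash

python3 -m crank '[{"rot":[0,0,0],"offset":[1.6,-1.1,0],"gripper":0},{"rot":[0,0,0],"offset":[0,0,0],"gripper":0}]'
python3 -m crank '[{"rot":[0,0,0],"offset":[1.2,-0.8,0],"gripper":0},{"rot":[0,0,0],"offset":[0,0,0],"gripper":0}]'
```

```text
time_s: 13.38
position: [0.4995, 0.1014, 0.1297]
ee_rot: [3.001, -0.927, 0.006]
wrist_force: [-2.8, 1.3, 2.0]
finger_gap: 0.0005
time_s: 13.55
position: [0.4999, 0.1011, 0.1296]
ee_rot: [3.001, -0.927, 0.003]
wrist_force: [-6.8, 4.7, 4.3]
finger_gap: 0.0002
```

The force rose to about 8 N with almost no motion, so the lever is against its stop. I back off, lift clear and check.

```bash

python3 -m crank '[{"rot":[0,0,0],"offset":[-8,5.5,0],"gripper":0},{"rot":[0,0,0],"offset":[-8,5.5,0],"gripper":0},{"rot":[0,0,0],"offset":[0,0,30],"gripper":0},{"rot":[0,0,0],"offset":[0,0,35],"gripper":0},{"rot":[0,0,0],"offset":[0,0,35],"gripper":0}]'
python3 -m crank '[{"rot":[0,0,0],"offset":[-25,30,15],"gripper":0},{"rot":[0,0,0],"offset":[-25,35,0],"gripper":0},{"rot":[0,0,0],"offset":[-25,35,0],"gripper":0},{"rot":[0,0,0],"offset":[-20,35,0],"gripper":0},{"rot":[0,0,0],"offset":[0,35,0],"gripper":0}]'
python3 -m crank '[{"rot":[0,0,0],"offset":[0,0,0],"gripper":0},{"rot":[0,0,0],"offset":[0,0,0],"gripper":0}]'
python3 st.py
python3 - <<'E'
from h import *
D={}
for n in('top','side'):
    im,d=snap(n,n+'7.png'); D[n]=cloud(n,d)
a=cv2.imread('pics/top7.png')[130:280,190:430]; b=cv2.imread('pics/side7.png')[100:310,180:430]
cv2.imwrite('pics/v7.png',np.hstack([cv2.resize(a,(480,300),interpolation=2),cv2.resize(b,(320,300),interpolation=2)]))
for n in D:
    P=D[n].reshape(-1,3)
    for nm,c,r in(('handle',(.618,-.122),.03),('knob',(.515,.09),.03)):
        m=(np.hypot(P[:,0]-c[0],P[:,1]-c[1])<r)&(P[:,2]>.145)&(P[:,2]<.175)
        q=P[m].mean(0) if m.any() else np.zeros(3)
        L=np.array([.558,.161]); v=q[:2]-(L if nm=='knob' else np.array([.5535,-.1587])); print(n,nm,m.sum(),q.round(4),'r',np.hypot(*v).round(4),'ang',np.degrees(np.arctan2(v[1],v[0])).round(1)%360)
E
```

```text
time_s: 13.97
position: [0.4837, 0.1117, 0.2304]
ee_rot: [3.0, -0.926, 0.005]
wrist_force: [0.4, 1.3, -0.4]
finger_gap: 0.0
time_s: 14.38
position: [0.3876, 0.2803, 0.2452]
ee_rot: [3.001, -0.926, 0.006]
wrist_force: [0.8, 0.2, 1.0]
finger_gap: 0.0006
time_s: 14.55
position: [0.3905, 0.2805, 0.2445]
ee_rot: [3.002, -0.921, 0.008]
wrist_force: [0.3, 0.1, -0.5]
finger_gap: 0.0009
14.55 q [ 0.466  0.245  1.611 -0.005  1.283  2.634] p [390.5 280.5 244.5] xyaw -34.1 tilt [ 0.005 -0.   ] F [ 0.3  0.1 -0.5]
top handle 46 [ 0.6167 -0.1225  0.1609] r 0.0728 ang 29.8
top knob 40 [0.5141 0.0898 0.1521] r 0.0836 ang 238.4
side handle 75 [ 0.6201 -0.116   0.1581] r 0.0791 ang 32.6
side knob 68 [0.5172 0.0951 0.1534] r 0.0775 ang 238.3
```

View pics/v7.png

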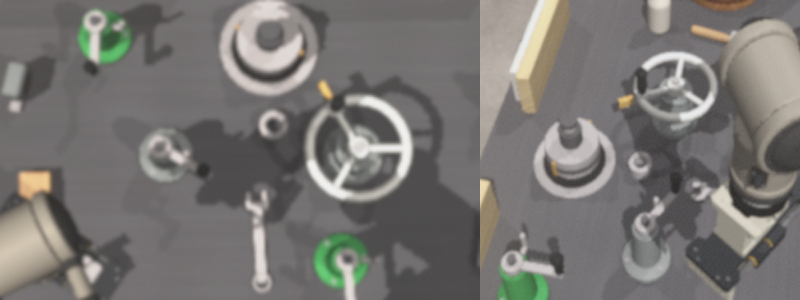

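The last view shows the handle at the pointer (338,102), the lever swung to its stop (205,170), and the arm clear. I hand in.

```bash
python3 -c "
from rig import manip
print(manip.hand_in(), manip.read_state()['wrist_force'])"
```

```text
the job is handed in; nothing more can be done
the job is handed in; nothing more can be done
```

With the shut fingertips I pushed the hand wheel one turn clockwise by its handle, at about 3–5 N on the wrist. I then pushed the lock lever by its knob counter-clockwise to its stop. The job was handed in at about 14.7 s, with no verdict reported.

**Wheel:** the handle came back to within about 1 mm of its start position, in line with the pointer. The spoke angle read just before backing off gave about 359° (tolerance ±8.6°). A later spoke reading, taken with the arm blocking much of the side view, was off by up to 13° on one spoke, so I went by the handle position from the depth images.

**Lever:** the knob moved through about 68°, or roughly 1.18 of 1.2 rad. The wrist force rose to about 9 N at the stop.

**Clear:** the arm stood clear, with wrist force about zero. In the last pictures nothing looked moved, but I did not measure the loose items. The arm hid part of the left side near the robot, including part of the offcut and the setting block.

**Snag:** joint 6 came very close to its limit (−3.106 of −3.11 rad) on the approach and again early in the turn. I turned the tool back the first time and started its rotation earlier the second.

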